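Push a pressed soap bar out of its steel mould

ROBOT

A 7-joint arm with a two-finger parallel gripper is mounted at the origin on the work surface. World frame = base frame: x ahead of the robot, y to its left, z up, the work surface at z = 0. Lengths are in m, angles in rad, forces in N, time in s.
With the tool pointing down it reaches from about 0.425 to 0.95 m from the base axis. Payload 16.7 kg.
Tool frame: the origin (TCP) lies at the very end of the fingers, on their centre line; the grasp point (between the pads) lies env.grip_point_offset behind it (env.grip_point_offset is the distance from the TCP to the grasp point, in m); z points along the fingers, y is the line along which they close (so a half turn about z gives the same grasp; the last joint's range is limited). The gripper opens to 94 mm and grips with 3 to 60 N. Pads are 16 mm wide; open, the fingers measure 119 mm over their backs; the gripper's body (75 mm by 177 mm) begins 78 mm behind the grasp point.
Start: joints at [1.006, 0.426, 0.074, 1.606, -0.034, 1.111, -0.067], TCP at [0.272, -0.618, 0.205] pointing down, gripper open.
Joint ranges: [-2.85, 2.85], [-0.5, 2.14], [-1.23, 1.37], [0.21, 2.46], [-1.02, 4.16], [0.16, 2.05], [-2.73, 2.73]. Speed limits (rad/s): [1.89, 1.89, 2.39, 2.39, 3.01, 3.01, 3.01].

INTERFACE

Orientations are given as a 3x3 rotation matrix whose columns are the frame's x, y, z axes.
In Python, from rig import env gives the robot as it stands.
- The arm moves only by the tool servo_tool, never from a script. Its argument "increments" is one flat list of numbers, 7 for each row, row after row: the turn, a rotation vector about the tool's x, y, z in degrees, then the shift along the tool's x, y, z in m, then the opening in per cent of the stroke, from 0 (shut) to 100 (fully open). In form: [wx, wy, wz, dx, dy, dz, fingers, wx, wy, wz, dx, dy, dz, fingers, ...]. A call has 1 to 8 rows; each row is the pose to reach, as a shift and turn from the pose commanded when the call began, along the tool's axes at that moment; what a row does not reach only later rows make up. A row lasts 1/8 s, in which the tool goes at most 62.5 mm and 10.7 degrees, less where a joint would pass 70% of its speed; a pose out of reach is approached as far as the arm can. A call with a gripper value outside its range is refused whole. The fingers move at their own pace and stop on an object; the grip force is fixed at half the most. Time passes only in rows, so rows that repeat a pose let the fingers close. It gives the time, the measured TCP pose, the force, the opening and the grip force at its end, in the units of the state.
- env.state(): the state, without advancing time (a new reading comes with each control period).
- env.grab_frame(name): name is "side" or "top"; returns the picture (384x512x3 uint8, blue, green, red); there is no depth.
- env.camera_info(name): a dict with "fx", "fy", "cx", "cy" (pixels), "rvec" (rotation vector, rad) and "tvec" (3), from world to camera coordinates, as OpenCV has them. Camera axes: x right, y down, z forward; pixel columns grow to the right and rows downward; lengths in m; the calibration is good to about 2 mm. A picture is of the moment at which its call begins. camera_info takes no time and is no camera call.
- env.sign_off(): hands the job in; it is judged then, once.
Trained networks look in the newest picture that a camera, given by its name, has taken for a name from the list of things; names that differ only in an ending like _2 or _b are one class to them, and where a whole thing is asked for, a point or a joint stands for the part that bears it (a point fixed in the world has none). Each returns a list of dicts, best first, with "score" (0 to 1); they miss things now and then, are a little off and sometimes report something else, mostly with a low value. They report only what shows in the picture. A call takes as long as a camera call.
- env.boxes_of(camera, label): "box" ([left, top, right, bottom] as shares, 0 to 1, of the picture: columns of its width, rows of its height, round what is visible of it).
The state is a dict: "time": time; "q": joint angles; "dq": joint speeds; "joint_torque": joint torques, N m; "eef_pos": TCP position; "tool_rot": TCP orientation; "wrist_force": force on the tool from outside, world axes, zero at the start; "torque": the same for the moment, N m; "opening": finger opening in m; "grip_force": force on a finger pad.
Only numpy, scipy, OpenCV 4.12 (cv2) and the standard library are available. Lean on these libraries where they do the work, as an engineer would, in place of code of your own. Each camera call takes 0.05 s, during which the arm holds its last target. There are 200 camera calls.

TASK

Take the push-out rod from its white rest, put its foot into the mould sleeve and drive the stuck soap bar down through the bore with steady pressure, until the bar has dropped on the catch tray and the rod's collar bears firmly on the sleeve's rim; do not ram it, soap and rim mark easily. Then draw the rod out and set it back upright in its rest without dropping it, and leave the other things on the table alone.

Things in the scene. Friction and masses are not known exactly. Their poses are not given: they have to be found in the camera images.
- stand: Fixed steel push-out stand, base 124 x 104 mm (long side along its x), origin at the centre of its underside on the table, z up. A deck on four pillars (underside 44 mm, top 52 mm, screw heads 57 mm above the table, lock nut to 62 mm) carries the upright round mould sleeve, 60 mm outside diameter, on the stand's centre line. The rod may nowhere press on stand or sleeve with more than 40 N.
- deck_centre (a point): Point on the bore's vertical axis, 52 mm above the table, level with the deck's top. The sleeve is 65 mm tall and screwed up or down in the deck to suit the batch: its rim stands anywhere from 103 to 119 mm above the table (not measured; it does not move under the push). Its bore, open at both ends, is 40.6 mm in diameter, 40 mm in the lower part where the bar grips.
- catch_tray (a point): Centre of the floor of the shallow catch tray under the deck: inside 88 x 70 mm, floor 6 mm and edge 14 mm above the table.
- soap: Round cream soap bar, 40 mm in diameter, 20 mm thick, 30 g; origin at the centre of its underside, z up. It starts stuck in the bore, its underside 4 to 28 mm above the sleeve's lower end. It slides under about 8 to 18 N all the way (bars differ), lets go when its top passes the sleeve's lower end, and falls flat on the tray. The rod must not press on it with more than 30 N.
- push_rod: Push-out rod, 350 g, origin at the centre of the flat underside of its foot, z up along the rod. Round white plastic foot 38.6 mm in diameter, 12 mm tall, with a 2.5 mm bevel at its lower edge; steel shaft 16 mm in diameter; stop collar; round black grip 26 mm in diameter from 84 to 137 mm above the origin, to be held about 116 mm above the origin. It starts standing upright in the rest.
- rod_collar (a point): Centre of the underside of the stop collar, 71 mm above the rod's origin: a steel disc 54 mm in diameter with an 8 mm rubber buffer ring under it, which yields about 1 mm per 12 N, 3.5 mm at most. When it touches the sleeve's rim the foot is 6 mm beyond the sleeve's lower end. Bearing firmly means that it presses on the rim with 5 to 25 N for a third of a second (never over 25 N).
- rod_rest: Fixed white plastic block 80 x 80 x 22 mm, origin at the centre of its underside on the table, z up. A round recess 47 mm in diameter and 14 mm deep in its middle (floor 8 mm above the table) takes the rod's foot. The rod must be set down, not let fall.
- amber_bottle: small amber bottle, 44 mm in diameter, 95 mm tall, origin under its centre; leave it alone
- cream_jar: white jar, 66 mm in diameter, 60 mm tall, origin under its centre; leave it alone
- beaker: small glass beaker, 68 mm in diameter at the rim, 85 mm tall, origin under its centre; leave it alone

How it is judged:
On the way, in this order (a step that is already met when the one before it is completed fails the run):
1. the rod's foot is in the bore (z of push_rod in the frame of stand below 0.1 m and horizontal distance between push_rod and deck_centre below 0.004 m), for 0.1 s.
2. the bar is out and the rod's collar bears on the rim with at least 5 N for 0.3 s (contact force between buffer_c0 and stand above 5 N and horizontal distance between push_rod and deck_centre below 0.004 m and z of soap in the frame of stand below 0.018 m), for 0.3 s.
At the end, for the whole second after the job is handed in: the soap bar lies flat (within 0.15 rad) and still on the catch tray within 30 mm of the stand's centre line; the rod stands released, upright (within 0.08 rad) and still with its foot down in the recess of the rest (foot no more than 12 mm above the table, within 8 mm of the recess's centre) (z of soap in the frame of stand between 0.002 and 0.012 m and horizontal distance between soap and stand below 0.03 m and angle between soap's own z axis and vertical below 0.15 rad and linear speed of each of soap, push_rod below 0.02 m/s and horizontal distance between push_rod and rod_rest below 0.008 m and height (world z) of push_rod below 0.012 m and angle between push_rod's own z axis and vertical below 0.08 rad); the robot touches nothing.
It fails at once if the rod presses on the stand or sleeve with more than 40 N (contact force between push_rod and stand above 40 N).
It fails at once if the rod's collar presses on the sleeve's rim with more than 25 N (contact force between buffer_c0 and stand above 25 N).
It fails at once if the rod presses on the soap with more than 30 N (contact force between push_rod and soap above 30 N).
It fails at once if the rod is let fall: out of the fingers it moves faster than 0.4 m/s (contact force between the fingers and push_rod below 0.2 N and linear speed of push_rod above 0.4 m/s).
It fails at once if the bottle, jar or beaker is moved more than 20 mm (distance of any of amber_bottle, cream_jar, beaker from where it was at the start of the episode above 0.02 m).
It also fails if it takes over 69 s, if anything falls off the work surface, if the arm or the gripper's body presses on something with over 40 N, if the wrist force passes 120 N, or if a joint passes its speed limit or range.

## Working session

There is one attempt and no reset: what is moved stays moved. The work goes in short steps, Python scripts to look and compute and a tool call to move; the robot and the scene stay as the last step left them, time stands still between calls to the robot, and variables do not carry over. Pictures are saved under pics/ and viewed, at most 10 in all, crops included, and the job is handed in when it is done.

Besides the shell and the picture viewer there is one more tool, called in YAML: its name, and indented under it one key for each argument. servo_tool: Moves the arm, as the interface text tells. Its arguments: {"type":"object","properties":{"increments":{"type":"array","items":{"type":"number"}}},"required":["increments"]}

```bash
mkdir -p pics
cat > h.py <<'E'
from rig import env
import numpy as np, cv2
def cam(n):
    c=env.camera_info(n);K=np.array([[c['fx'],0,c['cx']],[0,c['fy'],c['cy']],[0,0,1.]])
    return K,np.array(c['rvec'],float),np.array(c['tvec'],float)
def proj(n,P):
    K,r,t=cam(n);return cv2.projectPoints(np.array(P,float).reshape(-1,1,3),r,t,K,None)[0][:,0]
def at(n,uv,z):
    K,r,t=cam(n);R=cv2.Rodrigues(r)[0];C=-R.T@t
    d=R.T@np.linalg.inv(K)@np.array([uv[0],uv[1],1.]);return C+d*(z-C[2])/d[2]
E
python3 - <<'E'
from h import *
ims=[]
for n in("side","top"):
    im=env.grab_frame(n);cv2.imwrite(f'pics/{n}0.png',im)
    K,r,t=cam(n);R=cv2.Rodrigues(r)[0];print(n,K[0,0],(-R.T@t).round(3),R[2].round(2))
    for l in("push_rod","rod_rest","stand","rod_collar","amber_bottle","cream_jar","beaker"):
        for b in env.boxes_of(n,l)[:2]:print(l,round(b['score'],2),(np.array(b['box'])*[512,384,512,384]).round(1))
s=env.state();print(s['time'],s['eef_pos'],s['tool_rot'],s['opening'],env.grip_point_offset,s['wrist_force'])
a=[cv2.imread(f'pics/{n}0.png') for n in("side","top")]
cv2.imwrite('pics/both0.png',cv2.resize(np.vstack(a),None,fx=.78,fy=.78))
E
```

```text
side 473.0395302491336 [0.227 0.766 0.928] [ 0.24 -0.66 -0.71]
push_rod 0.67 [193.1 217.2 213.5 257.6]
rod_rest 0.58 [176.2 240.3 228.2 275.4]
stand 0.66 [191.  217.5 210.4 260.1]
rod_collar 0.68 [187.7 214.2 210.3 259.4]
amber_bottle 0.91 [129.8 318.6 148.9 354.2]
cream_jar 0.91 [219.5 324.1 255.2 363.2]
beaker 0.63 [226.4 104.9 250.8 136.3]
top 375.2675087465011 [ 0.436 -0.009  1.04 ] [ 0.08  0.   -1.  ]
push_rod 0.66 [194.3 169.5 214.7 188.9]
rod_rest 0.94 [188.8 162.  227.4 200.9]
stand 0.86 [285.3 139.5 341.1 197.1]
rod_collar 0.82 [193.8 167.9 213.2 189.5]
amber_bottle 0.92 [ 99.5 160.6 122.2 176.7]
cream_jar 0.66 [123.9 228.3 149.1 255. ]
cream_jar 0.56 [378.7 127.5 419.3 156. ]
beaker 0.82 [378.2 127.4 417.2 157.3]
0.8 [ 0.27197611 -0.61773561  0.20546997] [[ 9.15215809e-01  4.02964045e-01 -2.05323946e-05]
 [ 4.02964046e-01 -9.15215808e-01  5.07765141e-05]
 [ 1.66953739e-06 -5.47452852e-05 -9.99999999e-01]] 0.09359225850746503 0.0188 [-0.20770605  0.03301333 -0.29381639]
```

View pics/side0.png

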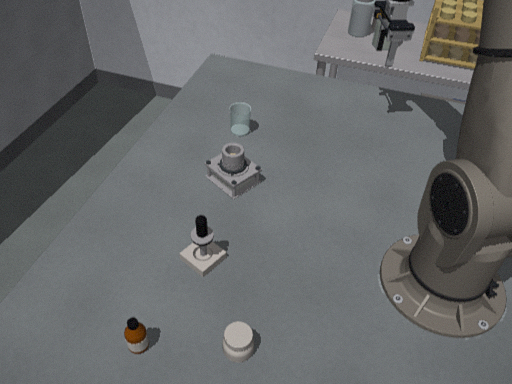

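View pics/top0.png

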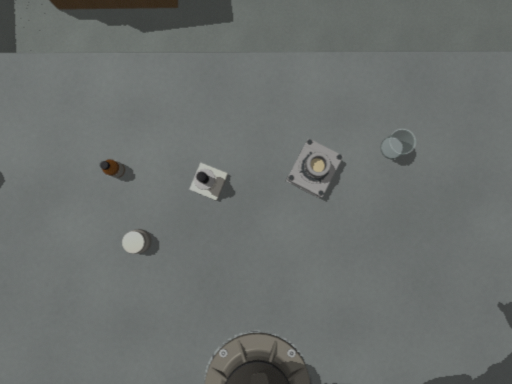

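The side view shows the rod in its rest at about (203,240) and the stand with its sleeve rim at (233,150). The top view shows the grip at (203,178), the rest at (209,181) and the sleeve at (318,166). I'll enlarge those four areas to get accurate centres.

Run:
```python
from h import *
s=cv2.imread('pics/side0.png');t=cv2.imread('pics/top0.png')
def c(im,x,y):return cv2.resize(im[y:y+60,x:x+80],(400,300),interpolation=cv2.INTER_CUBIC)
cv2.imwrite('pics/crop0.png',np.vstack([np.hstack([c(t,170,150),c(t,277,138)]),np.hstack([c(s,163,213),c(s,193,138)])]))
# rest: white mask
h=t[150:210,175:240].astype(int);m=((h.min(2)>150)).astype(np.uint8)
p=cv2.findNonZero(m);r=cv2.minAreaRect(p);print('rest top',r[0][0]+175,r[0][1]+150,r[1],r[2],at('top',(r[0][0]+175,r[0][1]+150),.022))
print('stand base c', at('top',(316.5,168),.05))
```

```text
rest top 207.63294219970703 180.87176513671875 (28.231149673461914, 29.055767059326172) 22.833654403686523 [0.54777717 0.13361821 0.022     ]
stand base c [ 0.57836171 -0.15938619  0.05      ]
```

View pics/crop0.png

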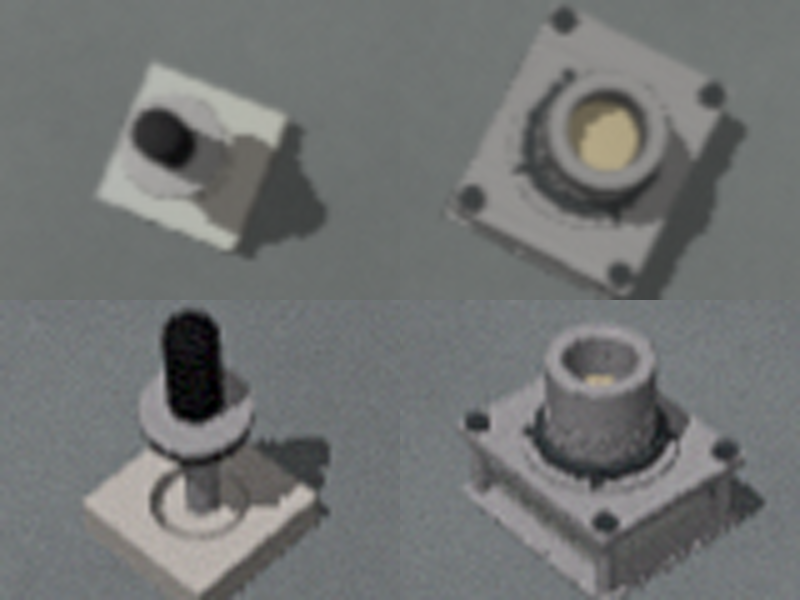

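Top view: the four screws are at about (310,142), (339,157), (291,178) and (321,193), with the rim centre at (318,164.5). The rest corners are about (200.6,162.4), (227.6,174), (217.2,200) and (189.4,189.4). Side view: the rim centre is at (233,150.4) and the recess centre at (202.8,253.2).

Run:
```python
from h import *
def tri(a,b):
    from scipy.optimize import least_squares
    f=lambda P:np.r_[proj('top',P)[0]-a,proj('side',P)[0]-b]
    r=least_squares(f,[.55,0,.1]);return r.x.round(4),r.fun.round(1)
print('stand screws top',[at('top',p,.057).round(4)[:2] for p in((309.8,141.8),(339.2,156.8),(291.2,177.8),(320.6,192.4))],at('top',(315.2,167.2),.057).round(4))
print('screws side',[at('side',p,.057).round(4)[:2] for p in((193+77/5,138+122/5),(193+325/5,138+150/5),(193+205/5,138+222/5))])
print('rim tri',tri((318.1,164.4),(232.9,150.2)))
for z in(.103,.111,.119):print(z,at('top',(318.1,164.4),z).round(4),at('side',(232.9,150.2),z).round(4))
print('rest top',at('top',(208.6,181.3),.022).round(4),'side recess',at('side',(202.7,253.1),.022).round(4))
print('rest corners',[at('top',p,.022).round(4)[:2] for p in((200.5,162.3),(227.5,173.9),(217.1,199.9),(189.3,189.3))])
print('griptop',at('top',(202.0,176.6),.145).round(4),at('side',(201,217.5),.145).round(4),tri((202,176.6),(201,217.5)))
print('collar z.087', at('top',(205.4,179.),.087).round(4),at('side',(163+196/5,213+115/5),.087).round(4))
```

```text
stand screws top [array([ 0.6474, -0.1415]), array([ 0.607 , -0.2187]), array([ 0.5515, -0.0914]), array([ 0.5128, -0.1682])] [ 0.5795 -0.1549  0.057 ]
screws side [array([ 0.6479, -0.1362]), array([ 0.5116, -0.1646]), array([ 0.5525, -0.0869])]
rim tri (array([ 0.5804, -0.1545,  0.1071]), array([-0.1, -0.5,  0.5,  0.1]))
0.103 [ 0.5798 -0.1555  0.103 ] [ 0.5836 -0.1588  0.103 ]
0.111 [ 0.5786 -0.1542  0.111 ] [ 0.5802 -0.1499  0.111 ]
0.119 [ 0.5774 -0.1529  0.119 ] [ 0.5767 -0.1409  0.119 ]
rest top [0.5466 0.131  0.022 ] side recess [0.5471 0.1358 0.022 ]
rest corners [array([0.599 , 0.1536]), array([0.5668, 0.0795]), array([0.4957, 0.1074]), array([0.5248, 0.1834])]
griptop [0.5446 0.1301 0.145 ] [0.5473 0.1315 0.145 ] (array([0.5462, 0.1306, 0.1442]), array([-0.2, -0.6,  0.6,  0.1]))
collar z.087 [0.5454 0.1303 0.087 ] [0.5452 0.136  0.087 ]
```

Fused estimate: stand axis at about (0.579,-0.153), rod at about (0.546,0.131), rim at about 0.107. I'll move above the rod and turn the tool so its axes line up with the world's.

servo_tool:
  increments: [0,0,3,0.035,-0.036,-0.005,100,0,0,6,0.07,-0.072,-0.01,100,0,0,9,0.105,-0.108,-0.015,100,0,0,12,0.14,-0.144,-0.02,100,0,0,15,0.175,-0.18,-0.02,100,0,0,18,0.21,-0.216,-0.02,100,0,0,21,0.245,-0.252,-0.02,100,0,0,23.76,0.28,-0.288,-0.02,100]

```text
time: 1.8
eef_pos: [0.4126, -0.2398, 0.2258]
tool_rot: [[1.0, -0.002, 0.001], [-0.002, -1.0, -0.0], [0.001, 0.0, -1.0]]
wrist_force: [1.2, -0.1, 0.3]
opening: 0.0939
grip_force: 0.0
```

servo_tool:
  increments: [0,0,0,0.019,-0.053,0.002,100,0,0,0,0.038,-0.106,0.004,100,0,0,0,0.057,-0.159,0.006,100,0,0,0,0.076,-0.212,0.008,100,0,0,0,0.095,-0.265,0.01,100,0,0,0,0.114,-0.318,0.012,100,0,0,0,0.134,-0.372,0.014,100,0,0,0,0.134,-0.372,0.014,100]

```text
time: 2.8
eef_pos: [0.5465, 0.1353, 0.2112]
tool_rot: [[1.0, 0.006, -0.0], [0.006, -1.0, 0.002], [-0.0, -0.002, -1.0]]
wrist_force: [-0.1, -0.4, 0.1]
opening: 0.094
grip_force: 0.0
```

Run:
```python
from h import *
s=env.state();print(s['time'],s['eef_pos'].round(4),s['q'].round(2),s['wrist_force'].round(1))
t=env.grab_frame('top');d=env.grab_frame('side');p=s['eef_pos'];print(proj('top',p),proj('side',p))
def c(im,x,y):return cv2.resize(im[y:y+90,x:x+100],(400,360),interpolation=cv2.INTER_CUBIC)
cv2.imwrite('pics/a.png',np.hstack([c(t,155,130),c(d,150,165)]))
```

```text
2.8 [0.5465 0.1353 0.2112] [-0.01  0.27 -0.41  1.83  0.12  1.07 -2.03] [-0.1 -0.4  0.1]
[[195.06054383 172.18211543]] [[199.20052678 197.91760861]]
```

View pics/a.png

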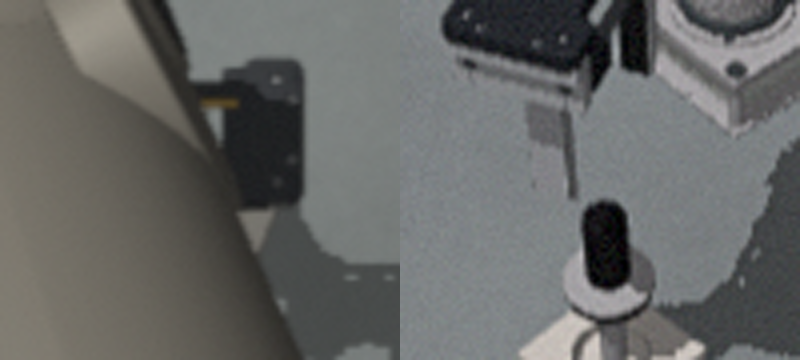

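The top view is blocked by the arm. In the side view the two fingertips are at about (187,214) and (209,182), which straddle the TCP projection (199,198). The grip top is at (201,218), so I'm aligned and can descend.

servo_tool:
  increments: [0,0,0,0,0,0.02,100,0,0,0,0,0,0.045,100,0,0,0,0,0,0.07,100,0,0,0,0,0,0.09,100,0,0,0,0,0,0.104,100,0,0,0,0,0,0.1065,100,0,0,0,0,0,0.1065,60,0,0,0,0,0,0.1065,40]

```text
time: 3.9
eef_pos: [0.5466, 0.1307, 0.1058]
tool_rot: [[1.0, -0.0, 0.001], [-0.0, -1.0, 0.0], [0.001, -0.0, -1.0]]
wrist_force: [-0.2, 0.2, 0.2]
opening: 0.0772
grip_force: 0.0
```

servo_tool:
  increments: [0,0,0,0,0,0,25,0,0,0,0,0,0,15,0,0,0,0,0,0,5,0,0,0,0,0,0,0,0,0,0,0,0,0,0,0,0,0,0,0,0,0]

```text
time: 4.65
eef_pos: [0.5462, 0.1308, 0.105]
tool_rot: [[1.0, 0.0, 0.0], [0.0, -1.0, 0.0], [0.0, -0.0, -1.0]]
wrist_force: [-0.2, 0.6, 0.5]
opening: 0.0256
grip_force: 30.0
```

servo_tool:
  increments: [0,0,0,0,0,-0.01,0,0,0,0,0,0,-0.025,0,0,0,0,0,0,-0.045,0,0,0,0,0,0,-0.07,0,0,0,0,0,0,-0.095,0,0,0,0,0,0,-0.12,0,0,0,0,0,0,-0.135,0,0,0,0,0,0,-0.135,0]

```text
time: 5.65
eef_pos: [0.5466, 0.1308, 0.2411]
tool_rot: [[1.0, -0.0, 0.002], [-0.0, -1.0, 0.0], [0.002, -0.0, -1.0]]
wrist_force: [-0.2, 0.9, -3.7]
opening: 0.0257
grip_force: 30.0
```

servo_tool:
  increments: [0,0,0,0.004,0.035,0,0,0,0,0,0.009,0.075,0,0,0,0,0,0.014,0.115,0,0,0,0,0,0.019,0.16,0,0,0,0,0,0.024,0.205,0,0,0,0,0,0.029,0.245,0,0,0,0,0,0.032,0.275,0,0,0,0,0,0.033,0.284,0,0]

```text
time: 6.65
eef_pos: [0.5786, -0.1554, 0.2387]
tool_rot: [[1.0, -0.002, -0.002], [-0.002, -1.0, 0.0], [-0.002, -0.0, -1.0]]
wrist_force: [-0.8, -0.4, -2.6]
opening: 0.0256
grip_force: 30.0
```

servo_tool:
  increments: [0,0,0,0,0,0.005,0,0,0,0,0,0,0.01,0,0,0,0,0,0,0.01,0]

```text
time: 7.02
eef_pos: [0.579, -0.1521, 0.2294]
tool_rot: [[1.0, 0.002, -0.001], [0.002, -1.0, 0.0], [-0.001, -0.0, -1.0]]
wrist_force: [-0.2, 0.5, -3.4]
opening: 0.0256
grip_force: 30.0
```

Run:
```python
from h import *
s=env.state();print(s['time'],s['eef_pos'].round(4),s['q'].round(2),s['wrist_force'].round(1),s['opening'])
t=env.grab_frame('top');d=env.grab_frame('side');cv2.imwrite('pics/s1.png',d);cv2.imwrite('pics/t1.png',t)
p=s['eef_pos']+[0,0,-.0972];print(proj('top',p),proj('side',p))
def c(im,x,y):return cv2.resize(im[y:y+75,x:x+50],(400,600),interpolation=cv2.INTER_CUBIC)
cv2.imwrite('pics/b.png',np.hstack([c(t,295,130),c(d,208,125)]))
```

```text
7.025 [ 0.579  -0.1521  0.2294] [ 0.35  0.29 -0.24  1.74  0.08  1.12 -1.49] [-0.2  0.5 -3.4] 0.02555338161931084
[[318.57286684 162.93571904]] [[233.63867929 143.65533893]]
```

View pics/b.png

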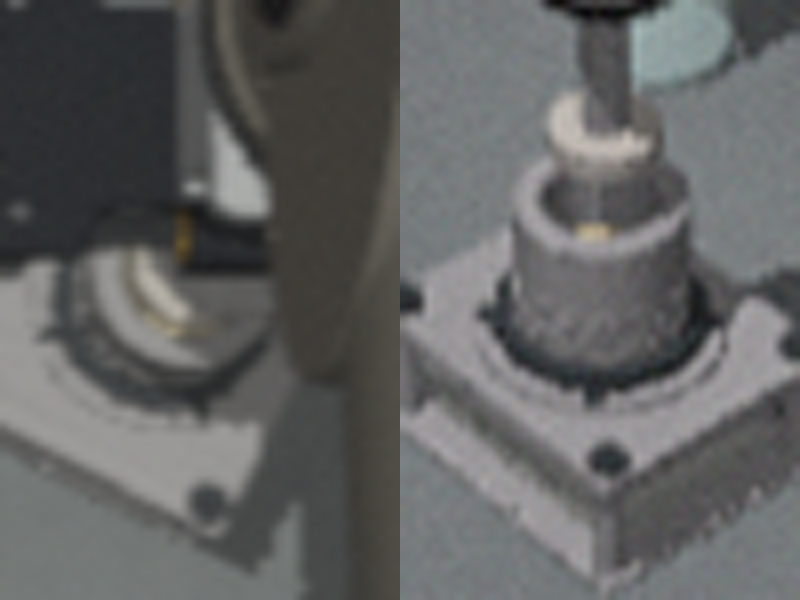

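The side crop shows the foot, centred at about (605,135), hovering over the rim (silhouette 512–692, centre 602). The columns agree within about 0.4 px. In the top crop only an arc of the foot is visible inside the rim. I'll measure both shapes in both views against the model.

Run:
```python
from h import *
d=cv2.imread('pics/s1.png');t=cv2.imread('pics/t1.png');s0=cv2.imread('pics/side0.png');t0=cv2.imread('pics/top0.png')
a=np.linspace(0,2*np.pi,73)
def circ(c,r,z):return np.c_[c[0]+r*np.cos(a),c[1]+r*np.sin(a),0*a+z]
out=[]
for C,zr in(((.5793,-.1545),.107),((.579,-.152),.107)):
  row=[]
  for n,im,o in(('top',t0,(295,140)),('side',s0,(208,130)),('side',d,(208,120)),('top',t,(295,130))):
    v=cv2.resize(im[o[1]:o[1]+50,o[0]:o[0]+50],(200*2,300*400//300),interpolation=cv2.INTER_CUBIC)[:, :]
    k=8
    L=[(circ(C,.03,zr),(0,0,255)),(circ(C,.0203,zr),(0,255,0))]
    if im is d or im is t: L.append((circ((.579,-.1521),.0193,.1322+.012),(255,0,0)));L.append((circ((.579,-.1521),.0193,.1347),(255,0,255)))
    for P,col in L:
      q=((proj(n,P)-o+.5)*k-.5);cv2.polylines(v,[np.round(q*8).astype(np.int32)],True,col,1,cv2.LINE_AA,3)
    row.append(cv2.resize(v[0:400,0:400],(200*1,300-100)) if 0 else v)
  out.append(np.hstack(row))
im=np.vstack(out);cv2.imwrite('pics/c.png',cv2.resize(im,(800,400),interpolation=cv2.INTER_AREA))
cv2.imwrite('pics/c2.png',np.vstack([np.hstack(np.split(out[0],4,1)[:2]),np.hstack(np.split(out[0],4,1)[2:])])[:, :])
v=cv2.imread('pics/c2.png');cv2.imwrite('pics/c3.png',cv2.resize(v,(600,600),interpolation=cv2.INTER_AREA))
```

```text
(no output)
```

View pics/c3.png

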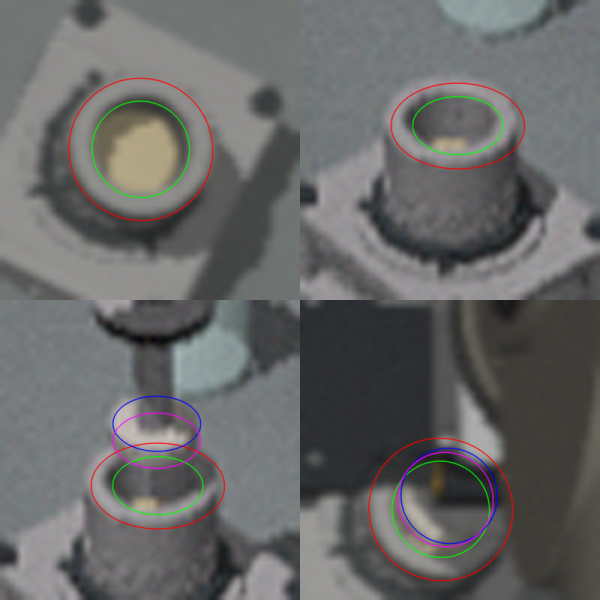

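The top view fits the rim model at (0.5793,-0.1545) well. In the side view (lower left) the sleeve silhouette is centred about 1 px left of the model and the foot about 0.5 px left.

Run:
```python
from h import *
p=np.array([.5793,-.1545,.107]);b=proj('side',p)[0];print(b)
for e in np.eye(3)*.001:print((proj('side',p+e)[0]-b).round(3))
d=cv2.imread('pics/s1.png').astype(int)
for y in(154,156,158):print(y,d[y,215:252,1])
for y in(140,142,144):print(y,d[y,220:246,1])
print('dcol',[d[132:170,c,1].tolist() for c in(231,233)])
```

```text
[233.81294821 150.39042221]
[-0.346 -0.087]
[-0.134  0.222]
[ 0.001 -0.286]
154 [126 126 126 131 134 147 158 100  98 125 150 159 153 147 132 158 176 168
 158 125 126 133 138 152 152 137 118  83  65 102 127 128 127 123 125 130
 125]
156 [134 141 146 157 152 154 151 105  93 103 106 123 133 121 131 144 148 146
 148 141 147 134 123 102 101  77  70  70  64  82 118 127 127 127 126 124
 128]
158 [153 156 154 154 147 150 129 105  95 105 106 109 111 106 109 104 109 107
 100  98 104  96  85  92  76  75  70  68  65  76  87  93 105 119 125 128
 127]
140 [128 126 123 123 126 129 152 187 181 182 164 105 104 101  95  74  81  97
 101  95 103 126 126 119 121 127]
142 [122 122 125 123 125 124 114 162 179 185 181 171 161 155 164 163 187 151
 148 112  80 129 126 124 127 123]
144 [122 123 124 128 132 131 136 120 124 146 146 162 168 165 170 166 153 136
 122  78  87 122 129 128 126 126]
dcol [[71, 71, 76, 92, 110, 110, 108, 108, 105, 131, 171, 185, 162, 136, 133, 113, 96, 96, 96, 101, 99, 151, 176, 159, 148, 125, 109, 106, 109, 108, 105, 105, 108, 113, 112, 105, 97, 100], [86, 82, 79, 85, 78, 82, 95, 98, 101, 113, 155, 186, 165, 137, 123, 106, 87, 78, 86, 80, 83, 142, 158, 153, 148, 119, 100, 101, 102, 105, 98, 107, 110, 100, 91, 96, 93, 101]]
```

The column difference and the earlier rod-in-pad offset both point to about +1.7 mm in x and -2.2 mm in y. I'll correct by that and lower to just above the rim.

servo_tool:
  increments: [0,0,0,0.0017,0.0022,0,0,0,0,0,0.0017,0.0022,0.003,0,0,0,0,0.0017,0.0022,0.006,0,0,0,0,0.0017,0.0022,0.009,0,0,0,0,0.0017,0.0022,0.012,0,0,0,0,0.0017,0.0022,0.014,0,0,0,0,0.0017,0.0022,0.015,0,0,0,0,0.0017,0.0022,0.015,0]

```text
time: 8.12
eef_pos: [0.5809, -0.1555, 0.215]
tool_rot: [[1.0, 0.0, 0.0], [0.0, -1.0, 0.0], [0.0, -0.0, -1.0]]
wrist_force: [-0.1, 0.6, -2.9]
opening: 0.0255
grip_force: 30.0
```

Run:
```python
from h import *
s=env.state();print(s['time'],s['eef_pos'].round(4),s['wrist_force'].round(2),s['torque'].round(2))
d=env.grab_frame('side');cv2.imwrite('pics/s2.png',d)
cv2.imwrite('pics/d.png',cv2.resize(d[125:170,205:265],(800,600),interpolation=cv2.INTER_CUBIC))
```

```text
8.125 [ 0.5809 -0.1555  0.215 ] [-0.08  0.55 -2.89] [0.03 0.02 0.01]
```

View pics/d.png

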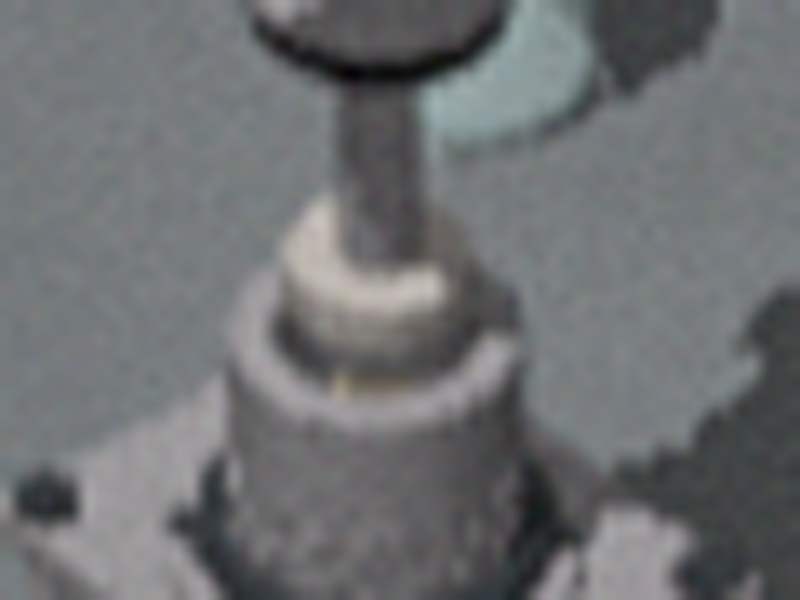

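The foot (silhouette 280–472) is centred over the sleeve (228–522) in columns and hangs just above the bore. I'll feel my way in with small steps.

servo_tool:
  increments: [0,0,0,0,0,0.001,0,0,0,0,0,0,0.002,0,0,0,0,0,0,0.003,0,0,0,0,0,0,0.003,0]

```text
time: 8.68
eef_pos: [0.5809, -0.1555, 0.2119]
tool_rot: [[1.0, 0.0, -0.0], [0.0, -1.0, 0.0], [-0.0, -0.0, -1.0]]
wrist_force: [0.6, -0.2, -3.2]
opening: 0.0258
grip_force: 30.0
```

servo_tool:
  increments: [0,0,0,0,0,0.001,0,0,0,0,0,0,0.002,0,0,0,0,0,0,0.002,0]

```text
time: 9.05
eef_pos: [0.5809, -0.1555, 0.2099]
tool_rot: [[1.0, 0.0, -0.0], [0.0, -1.0, 0.0], [-0.0, -0.0, -1.0]]
wrist_force: [-0.2, 0.1, -3.0]
opening: 0.0257
grip_force: 30.0
```

servo_tool:
  increments: [0,0,0,0,-0.001,0,0,0,0,0,0,-0.001,0.001,0,0,0,0,0,-0.001,0.002,0,0,0,0,0,-0.001,0.002,0]

```text
time: 9.55
eef_pos: [0.5809, -0.1545, 0.2079]
tool_rot: [[1.0, -0.0, -0.0], [-0.0, -1.0, 0.0], [-0.0, -0.0, -1.0]]
wrist_force: [0.5, 0.1, -3.0]
opening: 0.0256
grip_force: 30.0
```

servo_tool:
  increments: [0,0,0,0,0,0.001,0,0,0,0,0,0,0.002,0,0,0,0,0,0,0.002,0]

```text
time: 9.93
eef_pos: [0.5808, -0.1545, 0.2059]
tool_rot: [[1.0, 0.0, -0.0], [0.0, -1.0, 0.0], [-0.0, -0.0, -1.0]]
wrist_force: [-0.0, -0.2, -3.3]
opening: 0.0255
grip_force: 30.0
```

servo_tool:
  increments: [0,0,0,0,0,0.001,0,0,0,0,0,0,0.002,0,0,0,0,0,0,0.002,0]

```text
time: 10.3
eef_pos: [0.5809, -0.1545, 0.2039]
tool_rot: [[1.0, 0.0, -0.0], [0.0, -1.0, 0.0], [-0.0, -0.0, -1.0]]
wrist_force: [0.3, 0.6, -3.3]
opening: 0.0254
grip_force: 30.0
```

servo_tool:
  increments: [0,0,0,0,0,0.001,0,0,0,0,0,0,0.002,0,0,0,0,0,0,0.002,0]

```text
time: 10.68
eef_pos: [0.5809, -0.1545, 0.2019]
tool_rot: [[1.0, 0.0, -0.0], [0.0, -1.0, 0.0], [-0.0, -0.0, -1.0]]
wrist_force: [1.3, -0.0, -2.3]
opening: 0.0253
grip_force: 30.0
```

servo_tool:
  increments: [0,0,0,0,0,0.001,0,0,0,0,0,0,0.002,0,0,0,0,0,0,0.002,0]

```text
time: 11.05
eef_pos: [0.5808, -0.1545, 0.1999]
tool_rot: [[1.0, 0.0, -0.0], [0.0, -1.0, 0.0], [-0.0, -0.0, -1.0]]
wrist_force: [0.4, -0.2, -2.2]
opening: 0.0256
grip_force: 30.0
```

servo_tool:
  increments: [0,0,0,0,0,0.001,0,0,0,0,0,0,0.002,0,0,0,0,0,0,0.002,0]

```text
time: 11.42
eef_pos: [0.5809, -0.1545, 0.1979]
tool_rot: [[1.0, 0.0, -0.0], [0.0, -1.0, 0.0], [-0.0, -0.0, -1.0]]
wrist_force: [-0.6, 0.5, -2.6]
opening: 0.0255
grip_force: 30.0
```

The foot is in the bore with barely any side force.

servo_tool:
  increments: [0,0,0,0,0,0.001,0,0,0,0,0,0,0.002,0,0,0,0,0,0,0.003,0,0,0,0,0,0,0.004,0,0,0,0,0,0,0.005,0,0,0,0,0,0,0.005,0]

```text
time: 12.18
eef_pos: [0.5808, -0.1545, 0.1929]
tool_rot: [[1.0, 0.0, -0.0], [0.0, -1.0, 0.0], [-0.0, -0.0, -1.0]]
wrist_force: [-0.0, 0.1, -2.7]
opening: 0.0257
grip_force: 30.0
```

servo_tool:
  increments: [0,0,0,0,0,0.001,0,0,0,0,0,0,0.002,0,0,0,0,0,0,0.003,0,0,0,0,0,0,0.004,0,0,0,0,0,0,0.004,0]

```text
time: 12.8
eef_pos: [0.5809, -0.1545, 0.1889]
tool_rot: [[1.0, 0.0, -0.0], [0.0, -1.0, 0.0], [-0.0, -0.0, -1.0]]
wrist_force: [-1.2, 0.2, -3.1]
opening: 0.0256
grip_force: 30.0
```

servo_tool:
  increments: [0,0,0,0,0,0.001,0,0,0,0,0,0,0.002,0,0,0,0,0,0,0.003,0,0,0,0,0,0,0.004,0]

```text
time: 13.3
eef_pos: [0.5809, -0.1545, 0.1849]
tool_rot: [[1.0, 0.0, 0.0], [0.0, -1.0, 0.0], [0.0, -0.0, -1.0]]
wrist_force: [0.1, -0.2, -3.5]
opening: 0.0257
grip_force: 30.0
```

servo_tool:
  increments: [0,0,0,0,0,0.001,0,0,0,0,0,0,0.002,0,0,0,0,0,0,0.003,0,0,0,0,0,0,0.004,0]

```text
time: 13.8
eef_pos: [0.5809, -0.1545, 0.1809]
tool_rot: [[1.0, 0.0, -0.0], [0.0, -1.0, 0.0], [-0.0, -0.0, -1.0]]
wrist_force: [1.0, 0.5, -3.5]
opening: 0.0257
grip_force: 30.0
```

servo_tool:
  increments: [0,0,0,0,0,0.001,0,0,0,0,0,0,0.002,0,0,0,0,0,0,0.003,0,0,0,0,0,0,0.004,0]

```text
time: 14.3
eef_pos: [0.5816, -0.1546, 0.1782]
tool_rot: [[1.0, 0.0, 0.002], [0.0, -1.0, -0.0], [0.002, 0.0, -1.0]]
wrist_force: [-3.2, 0.8, 15.3]
opening: 0.025
grip_force: 30.0
```

Soap contact, about 18 N. I'll hold briefly to see whether it slides.

servo_tool:
  increments: [0,0,0,0,0,0,0,0,0,0,0,0,0.0005,0]

```text
time: 14.55
eef_pos: [0.5816, -0.1546, 0.1779]
tool_rot: [[1.0, -0.0, 0.002], [-0.0, -1.0, -0.0], [0.002, 0.0, -1.0]]
wrist_force: [-3.5, 0.2, 13.4]
opening: 0.0257
grip_force: 30.0
```

servo_tool:
  increments: [0,0,0,0,0,0.0005,0,0,0,0,0,0,0.001,0]

```text
time: 14.8
eef_pos: [0.5817, -0.1545, 0.177]
tool_rot: [[1.0, 0.0, 0.002], [0.0, -1.0, -0.0], [0.002, 0.0, -1.0]]
wrist_force: [-3.2, 0.3, 12.5]
opening: 0.0257
grip_force: 30.0
```

It slides at about 16 N. I'll continue at 8 mm/s and take back the small x drift.

servo_tool:
  increments: [0,0,0,-0.0003,0,0.001,0,0,0,0,-0.0006,0,0.002,0,0,0,0,-0.0008,0,0.003,0,0,0,0,-0.0008,0,0.004,0]

```text
time: 15.3
eef_pos: [0.5813, -0.1546, 0.1732]
tool_rot: [[1.0, 0.0, 0.003], [0.0, -1.0, -0.001], [0.003, 0.001, -1.0]]
wrist_force: [-1.9, 0.5, 15.5]
opening: 0.0254
grip_force: 30.0
```

servo_tool:
  increments: [0,0,0,0,0,0.001,0,0,0,0,0,0,0.002,0,0,0,0,0,0,0.003,0,0,0,0,0,0,0.004,0,0,0,0,0,0,0.005,0,0,0,0,0,0,0.006,0]

```text
time: 16.05
eef_pos: [0.5813, -0.1546, 0.1672]
tool_rot: [[1.0, -0.0, 0.003], [-0.0, -1.0, -0.001], [0.003, 0.001, -1.0]]
wrist_force: [-2.6, 0.4, 16.4]
opening: 0.0257
grip_force: 30.0
```

servo_tool:
  increments: [0,0,0,0,0,0.001,0,0,0,0,0,0,0.002,0,0,0,0,0,0,0.003,0,0,0,0,0,0,0.004,0,0,0,0,0,0,0.005,0,0,0,0,0,0,0.006,0]

```text
time: 16.8
eef_pos: [0.5813, -0.1546, 0.1612]
tool_rot: [[1.0, -0.0, 0.003], [-0.0, -1.0, -0.001], [0.003, 0.001, -1.0]]
wrist_force: [-1.4, 1.6, 14.8]
opening: 0.0256
grip_force: 30.0
```

servo_tool:
  increments: [0,0,0,0,0,0.001,0,0,0,0,0,0,0.002,0,0,0,0,0,0,0.003,0,0,0,0,0,0,0.004,0,0,0,0,0,0,0.005,0,0,0,0,0,0,0.006,0]

```text
time: 17.55
eef_pos: [0.5813, -0.1546, 0.1552]
tool_rot: [[1.0, 0.0, 0.003], [0.0, -1.0, -0.0], [0.003, 0.0, -1.0]]
wrist_force: [-2.6, 0.6, 13.0]
opening: 0.0252
grip_force: 30.0
```

servo_tool:
  increments: [0,0,0,0,0,0.001,0,0,0,0,0,0,0.002,0,0,0,0,0,0,0.003,0,0,0,0,0,0,0.004,0,0,0,0,0,0,0.005,0]

```text
time: 18.18
eef_pos: [0.5812, -0.1546, 0.15]
tool_rot: [[1.0, 0.0, 0.003], [0.0, -1.0, -0.0], [0.003, 0.0, -1.0]]
wrist_force: [-1.1, 1.0, 12.9]
opening: 0.0254
grip_force: 30.0
```

servo_tool:
  increments: [0,0,0,0,0,0.001,0,0,0,0,0,0,0.002,0,0,0,0,0,0,0.003,0]

```text
time: 18.55
eef_pos: [0.581, -0.1546, 0.1467]
tool_rot: [[1.0, 0.0, 0.002], [0.0, -1.0, -0.0], [0.002, 0.0, -1.0]]
wrist_force: [-1.0, 1.1, 8.4]
opening: 0.0255
grip_force: 30.0
```

servo_tool:
  increments: [0,0,0,0,0,0.001,0,0,0,0,0,0,0.002,0,0,0,0,0,0,0.003,0]

```text
time: 18.92
eef_pos: [0.5805, -0.1544, 0.1427]
tool_rot: [[1.0, 0.0, 0.001], [0.0, -1.0, 0.0], [0.001, -0.0, -1.0]]
wrist_force: [1.2, 0.4, -1.9]
opening: 0.0258
grip_force: 30.0
```

servo_tool:
  increments: [0,0,0,0,0,0.001,0,0,0,0,0,0,0.002,0]

```text
time: 19.18
eef_pos: [0.5803, -0.1544, 0.1404]
tool_rot: [[1.0, 0.0, 0.0], [0.0, -1.0, 0.0], [0.0, -0.0, -1.0]]
wrist_force: [2.3, 0.4, -1.1]
opening: 0.0261
grip_force: 30.0
```

servo_tool:
  increments: [0,0,0,0,0,0.001,0,0,0,0,0,0,0.002,0]

```text
time: 19.42
eef_pos: [0.5803, -0.1544, 0.1384]
tool_rot: [[1.0, 0.0, 0.0], [0.0, -1.0, 0.0], [0.0, -0.0, -1.0]]
wrist_force: [2.5, 1.4, -1.6]
opening: 0.0259
grip_force: 30.0
```

The bar has let go. I'll bring the collar down in fine steps.

servo_tool:
  increments: [0,0,0,0.0004,0,0.0005,0,0,0,0,0.0006,0,0.001,0]

```text
time: 19.68
eef_pos: [0.5806, -0.1546, 0.1374]
tool_rot: [[1.0, -0.0, -0.0], [-0.0, -1.0, 0.0], [-0.0, -0.0, -1.0]]
wrist_force: [1.6, 0.5, -2.2]
opening: 0.0258
grip_force: 30.0
```

servo_tool:
  increments: [0,0,0,0,0,0.0005,0,0,0,0,0,0,0.001,0]

```text
time: 19.92
eef_pos: [0.5808, -0.1546, 0.1367]
tool_rot: [[1.0, -0.0, 0.0], [-0.0, -1.0, -0.0], [0.0, 0.0, -1.0]]
wrist_force: [0.0, 0.7, 4.5]
opening: 0.0252
grip_force: 30.0
```

Collar contact, about 7 N. I'll press a little more and hold.

servo_tool:
  increments: [0,0,0,0,0,0.0004,0,0,0,0,0,0,0.0008,0,0,0,0,0,0,0.0008,0]

```text
time: 20.3
eef_pos: [0.5808, -0.1546, 0.1363]
tool_rot: [[1.0, -0.0, 0.0], [-0.0, -1.0, -0.0], [0.0, 0.0, -1.0]]
wrist_force: [-1.3, 1.5, 9.0]
opening: 0.026
grip_force: 30.0
```

servo_tool:
  increments: [0,0,0,0,0,0,0,0,0,0,0,0,0,0,0,0,0,0,0,0,0,0,0,0,0,0,0,0]

```text
time: 20.8
eef_pos: [0.5808, -0.1546, 0.1363]
tool_rot: [[1.0, -0.0, 0.0], [-0.0, -1.0, -0.0], [0.0, 0.0, -1.0]]
wrist_force: [-0.8, -0.9, 8.8]
opening: 0.0256
grip_force: 30.0
```

Run:
```python
from h import *
s=env.state();print(s['time'],s['eef_pos'].round(4),s['wrist_force'].round(2))
env.grab_frame('side')
for b in env.boxes_of('side','soap')[:3]:print(b['score'],(np.array(b['box'])*[512,384,512,384]).round(1))
print(proj('side',[.5795,-.154,.016]))
```

```text
20.8 [ 0.5808 -0.1546  0.1363] [-0.77 -0.93  8.76]
[[233.57243347 175.26146647]]
```

Held at about 12 N for more than half a second. Drawing the rod out.

servo_tool:
  increments: [0,0,0,0,0,-0.002,0,0,0,0,0,0,-0.01,0,0,0,0,0,0,-0.025,0,0,0,0,0,0,-0.042,0,0,0,0,0,0,-0.06,0,0,0,0,0,0,-0.078,0,0,0,0,0,0,-0.095,0,0,0,0,0,0,-0.105,0]

```text
time: 21.9
eef_pos: [0.5809, -0.1546, 0.242]
tool_rot: [[1.0, -0.0, 0.001], [-0.0, -1.0, -0.0], [0.001, 0.0, -1.0]]
wrist_force: [0.3, -0.5, -3.2]
opening: 0.0256
grip_force: 30.0
```

servo_tool:
  increments: [0,0,0,0,0,-0.002,0,0,0,0,0,0,-0.002,0]

```text
time: 22.15
eef_pos: [0.5805, -0.1545, 0.2423]
tool_rot: [[1.0, 0.0, -0.001], [0.0, -1.0, 0.0], [-0.001, -0.0, -1.0]]
wrist_force: [0.4, 0.1, -3.5]
opening: 0.0256
grip_force: 30.0
```

Run:
```python
from h import *
s=env.state();print(s['time'],s['eef_pos'].round(4),s['wrist_force'].round(2))
d=env.grab_frame('side')
cv2.imwrite('pics/e.png',cv2.resize(d[115:205,180:300],(800,600),interpolation=cv2.INTER_CUBIC))
```

```text
22.15 [ 0.5805 -0.1545  0.2423] [ 0.38  0.1  -3.51]
```

View pics/e.png

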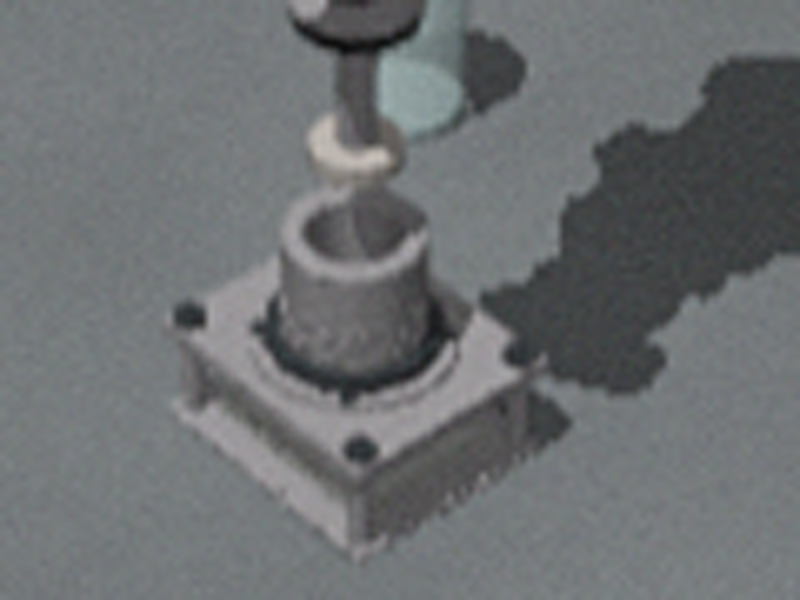

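The rod is clear of the sleeve, its foot at (355,150) in the crop, and the bore is empty. Going back over the rest.

servo_tool:
  increments: [0,0,0,-0.004,-0.03,0,0,0,0,0,-0.009,-0.07,0,0,0,0,0,-0.014,-0.115,0,0,0,0,0,-0.019,-0.16,0,0,0,0,0,-0.024,-0.205,0,0,0,0,0,-0.029,-0.245,0,0,0,0,0,-0.033,-0.275,0,0,0,0,0,-0.0344,-0.2853,0,0]

```text
time: 23.2
eef_pos: [0.5456, 0.1326, 0.2422]
tool_rot: [[1.0, 0.003, -0.001], [0.003, -1.0, 0.0], [-0.001, -0.0, -1.0]]
wrist_force: [-0.2, -0.7, -4.5]
opening: 0.0256
grip_force: 30.0
```

servo_tool:
  increments: [0,0,0,0,0,0.01,0,0,0,0,0,0,0.025,0,0,0,0,0,0,0.045,0,0,0,0,0,0,0.065,0,0,0,0,0,0,0.085,0,0,0,0,0,0,0.1,0,0,0,0,0,0,0.105,0,0,0,0,0,0,0.105,0]

```text
time: 24.2
eef_pos: [0.5463, 0.1306, 0.1376]
tool_rot: [[1.0, -0.0, -0.0], [-0.0, -1.0, -0.0], [-0.0, 0.0, -1.0]]
wrist_force: [-0.3, 0.1, -2.7]
opening: 0.0254
grip_force: 30.0
```

Run:
```python
from h import *
s=env.state();print(s['time'],s['eef_pos'].round(4),s['wrist_force'].round(2))
d=env.grab_frame('side')
cv2.imwrite('pics/f.png',cv2.resize(d[200:290,145:265],(800,600),interpolation=cv2.INTER_CUBIC))
```

```text
24.2 [0.5463 0.1306 0.1376] [-0.29  0.08 -2.73]
```

View pics/f.png

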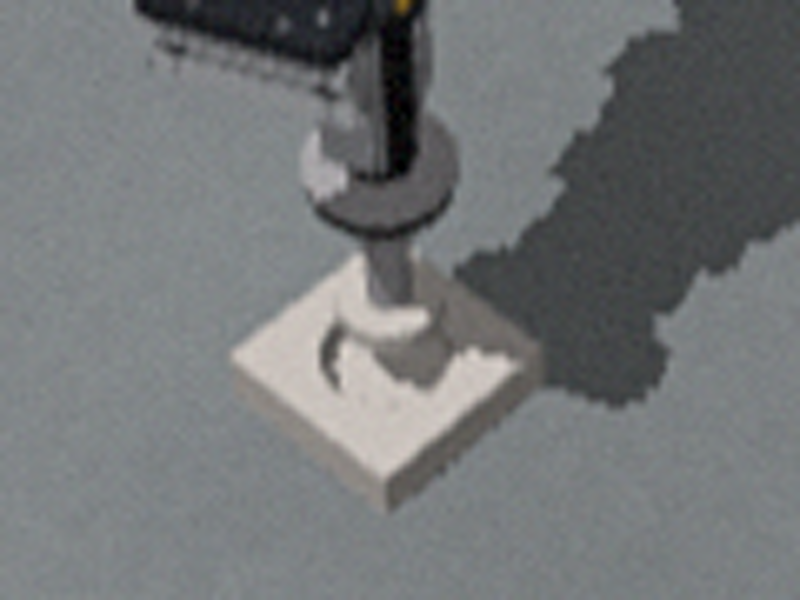

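The foot at (388,330) hangs over the recess, in the same pose it was picked from. Lowering it gently.

servo_tool:
  increments: [0,0,0,0,0,0.006,0,0,0,0,0,0,0.013,0,0,0,0,0,0,0.02,0,0,0,0,0,0,0.025,0,0,0,0,0,0,0.029,0,0,0,0,0,0,0.03,0,0,0,0,0,0,0.03,0]

```text
time: 25.12
eef_pos: [0.5464, 0.1308, 0.1078]
tool_rot: [[1.0, 0.0, 0.0], [0.0, -1.0, 0.0], [0.0, -0.0, -1.0]]
wrist_force: [0.3, 0.0, -2.7]
opening: 0.0257
grip_force: 30.0
```

servo_tool:
  increments: [0,0,0,0,0,0.0008,0,0,0,0,0,0,0.0016,0,0,0,0,0,0,0.0016,0]

```text
time: 25.5
eef_pos: [0.5462, 0.1308, 0.1061]
tool_rot: [[1.0, 0.0, -0.0], [0.0, -1.0, 0.0], [-0.0, -0.0, -1.0]]
wrist_force: [1.4, 0.3, -3.9]
opening: 0.0253
grip_force: 30.0
```

servo_tool:
  increments: [0,0,0,0,0,0.0005,0,0,0,0,0,0,0.001,0,0,0,0,0,0,0.001,0]

```text
time: 25.88
eef_pos: [0.5463, 0.1308, 0.1051]
tool_rot: [[1.0, 0.0, 0.0], [0.0, -1.0, 0.0], [0.0, -0.0, -1.0]]
wrist_force: [-0.0, -0.4, -2.6]
opening: 0.0254
grip_force: 30.0
```

servo_tool:
  increments: [0,0,0,0,0,0.0004,0,0,0,0,0,0,0.0004,0]

```text
time: 26.12
eef_pos: [0.5464, 0.1309, 0.105]
tool_rot: [[1.0, 0.0, 0.0], [0.0, -1.0, 0.0], [0.0, -0.0, -1.0]]
wrist_force: [-1.4, -0.5, 4.0]
opening: 0.0261
grip_force: 30.0
```

servo_tool:
  increments: [0,0,0,0,0,0.0004,0,0,0,0,0,0,0.0004,0]

```text
time: 26.38
eef_pos: [0.5466, 0.1309, 0.105]
tool_rot: [[1.0, 0.0, 0.001], [0.0, -1.0, 0.0], [0.001, -0.0, -1.0]]
wrist_force: [-1.5, -0.3, 10.1]
opening: 0.0252
grip_force: 30.0
```

Seated. I'll relieve the load, open the fingers and retreat straight up.

servo_tool:
  increments: [0,0,0,0,0,-0.0007,0,0,0,0,0,0,-0.0007,0,0,0,0,0,0,-0.0007,33,0,0,0,0,0,-0.0007,45,0,0,0,0,0,-0.0007,60,0,0,0,0,0,-0.0007,75,0,0,0,0,0,-0.0007,75,0,0,0,0,0,-0.0007,75]

```text
time: 27.38
eef_pos: [0.5462, 0.1308, 0.105]
tool_rot: [[1.0, 0.0, -0.0], [0.0, -1.0, 0.0], [-0.0, -0.0, -1.0]]
wrist_force: [0.4, -0.3, -0.2]
opening: 0.0703
grip_force: 0.0
```

servo_tool:
  increments: [0,0,0,0,0,-0.005,80,0,0,0,0,0,-0.02,80,0,0,0,0,0,-0.04,80,0,0,0,0,0,-0.06,80,0,0,0,0,0,-0.08,80,0,0,0,0,0,-0.1,80,0,0,0,0,0,-0.115,80,0,0,0,0,0,-0.12,80]

```text
time: 28.38
eef_pos: [0.5466, 0.1309, 0.2263]
tool_rot: [[1.0, -0.0, 0.002], [-0.0, -1.0, 0.0], [0.002, -0.0, -1.0]]
wrist_force: [0.3, 0.5, -1.0]
opening: 0.0752
grip_force: 0.0
```

servo_tool:
  increments: [0,0,0,0,0.05,-0.02,80,0,0,0,0,0.1,-0.02,80,0,0,0,0,0.15,-0.02,80,0,0,0,-0.02,0.2,-0.02,80,0,0,0,-0.04,0.25,-0.02,80,0,0,0,-0.06,0.3,-0.02,80,0,0,0,-0.08,0.35,-0.02,80,0,0,0,-0.1,0.4,-0.02,80]

```text
time: 29.38
eef_pos: [0.4452, -0.2707, 0.2448]
tool_rot: [[1.0, 0.0, -0.0], [0.0, -1.0, 0.0], [-0.0, -0.0, -1.0]]
wrist_force: [0.9, -0.3, -1.2]
opening: 0.0751
grip_force: 0.0
```

servo_tool:
  increments: [0,0,0,-0.03,0.05,0,80,0,0,0,-0.06,0.1,0,80,0,0,0,-0.09,0.15,0,80,0,0,0,-0.09,0.15,0,80,0,0,0,-0.09,0.15,0,80]

```text
time: 30.0
eef_pos: [0.3564, -0.4187, 0.2446]
tool_rot: [[1.0, 0.0, -0.0], [0.0, -1.0, 0.001], [-0.0, -0.001, -1.0]]
wrist_force: [0.2, 0.5, 0.4]
opening: 0.0753
grip_force: 0.0
```

Run:
```python
from h import *
s=env.state();print(s['time'],s['eef_pos'].round(4),s['wrist_force'].round(2),s['dq'].round(3))
d=env.grab_frame('side');t=env.grab_frame('top')
c=lambda im,x,y:cv2.resize(im[y:y+120,x:x+80],(400,600),interpolation=cv2.INTER_CUBIC)
cv2.imwrite('pics/g.png',np.hstack([c(d,180,165),cv2.resize(t[130:220,160:360],(400,180)).repeat(1,0) if 0 else np.vstack([cv2.resize(t[140:220,170:250],(400,300)),cv2.resize(t[130:205,280:380],(400,300))])]))
```

```text
30.0 [ 0.3564 -0.4187  0.2446] [0.22 0.47 0.44] [-0.018 -0.006 -0.015  0.003  0.001  0.    -0.002]
```

View pics/g.png

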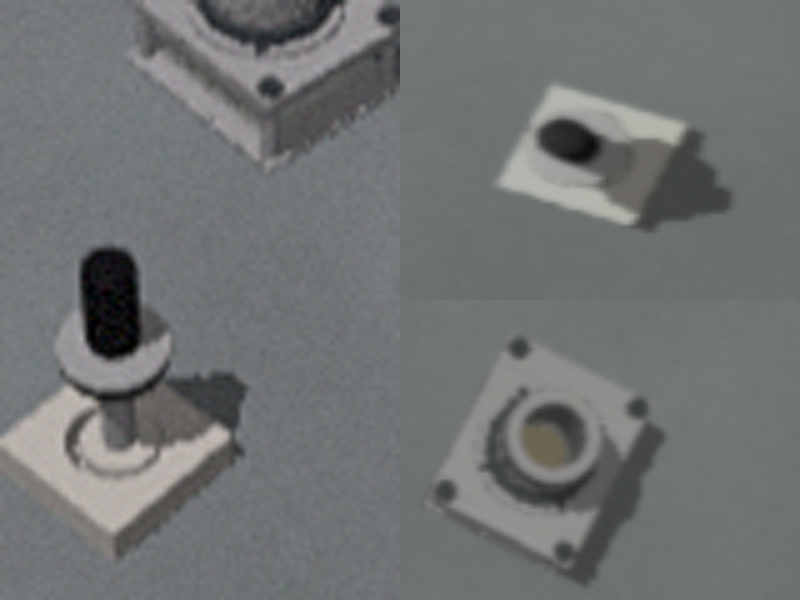

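The rod stands upright in its recess (grip at (110,300), foot at (115,440) in the left crop). The soap shows deep below the bore at (545,445), on the tray. The robot is clear, so I'm handing in.

```bash
python3 -c "
from rig import env
print(env.sign_off())"
```

```text
the job is handed in; nothing more can be done
None
```

I handed the job in at about 30 s of the 69 s limit; the sign-off returned no verdict. The soap bar was pushed out onto the catch tray, the collar held on the rim at about 12 N for over half a second, and the rod stands upright and released in its rest.

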